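# Sweep loose parts into the catch frame on a repair bench

### The job

With closed fingers, sweep the three small loose parts on the bench (the round black foot, the steel bearing ring and the finned heat sink) through the open mouth of the low three-sided aluminium frame, until all three lie fully inside it. Only push them along flat on the bench: do not lift, tip or flick any of them. Leave the bottle, the screwdriver and the transformer where they are.

Things in the scene. Friction and masses are not known exactly. Their poses are not given: they have to be found in the camera images.
- scoop: low three-sided frame of aluminium strip, fixed on the bench. Inside 160 mm wide (its x), 120 mm deep (its y); walls 6 mm thick, 25 mm high. Its thin blue mat is level with the bench (no step or lip). Origin on the bench at the middle of the inside; y points from the open mouth (at y = -60 mm) to the back wall (inner face y = +60), side walls' inner faces at x = -80 and +80, z up
- bottle: bystander: amber bottle with a black cap standing on the bench, 64 mm diameter, 150 mm tall; origin at the centre of its underside
- screwdriver: bystander: screwdriver lying on the bench at the right of the work, about 200 mm long along its x; origin near its middle, on the bench
- transformer: bystander: small transformer, dark core 36 x 30 mm and 28 mm high with a winding 42 mm long along its y; loose, 200 g, near the parts; origin at the centre of its underside
- foot: loose round black plastic equipment foot, a disc of 32 mm diameter and 15 mm high, lying flat on the bench, about 25 g; origin at the centre of its underside, z up
- bearing: loose steel bearing ring, 34 mm outside diameter, 18 mm bore, 14 mm high, lying flat on the bench, about 40 g; origin at the centre of its underside, z up
- heatsink: loose square aluminium heat sink, 32 x 32 mm and 18 mm high, six fins on top running along its x, about 35 g; origin at the centre of its underside, z up

How it is judged:
By the outcome, as a careful person would: the job done as asked, in the order asked, and still so for the second after the job is handed in, with the robot touching nothing.
It also fails if it takes over 69 s, if anything falls off the work surface, if the arm or the gripper's body presses on something with over 40 N, if the wrist force passes 120 N, or if a joint passes its speed limit or range.

### The arm

A 6-joint arm with a two-finger parallel gripper is mounted at the origin on the work surface. World frame = base frame: x ahead of the robot, y to its left, z up, the work surface at z = 0. Lengths are in m, angles in rad, forces in N, time in s.
With the tool pointing down it reaches from about 0.375 to 0.9 m from the base axis. Payload 3.1 kg.
Tool frame: the origin (TCP) lies midway between the tips of the shut fingers; the grasp point (between the pads) lies robot.grip_point_offset behind it (robot.grip_point_offset is the distance from the TCP to the grasp point, in m); z points along the fingers, y is the direction in which the jaws open and shut (so a half turn about z gives the same grasp; the last joint's range is limited). The gripper opens to 87 mm and grips with 3 to 60 N. Pads are 19 mm wide; open, the fingers measure 117 mm over their backs; the gripper's body (75 mm by 190 mm) begins 51 mm behind the grasp point.
Start: joints at [1.097, 0.527, 1.433, -0, 1.181, -0.178], TCP at [0.182, 0.598, 0.223] pointing down, gripper open.
Joint ranges: [-3.08, 3.08], [-0.75, 2.2], [0.22, 2.44], [-1.43, 4.57], [0, 2.65], [-2.85, 2.85]. Speed limits (rad/s): [2.79, 2.79, 3.14, 3.14, 3.14, 3.14].

### API

Orientations are given as a unit quaternion [x, y, z, w].
In Python, from rig import robot, cams, hand_in gives the robot as it stands. The module is installed in compiled form; this text tells all that it offers.
- The arm moves only by the tool send_rows, never from a script. Its argument "steps" is one flat list of numbers, 5 for each row, row after row: the finger opening in m, from 0 to 0.087, then the shift along the tool's x, y, z in m, then the turn about the tool's z in rad. A call has 1 to 8 rows; each row is the pose to reach, as a shift and turn from the pose measured when the call began, along the tool's axes at that moment; what a row does not reach only later rows make up. A row lasts 1/8 s, in which the tool goes at most 62.5 mm and 10.7 degrees, less where a joint would pass 70% of its speed; a pose out of reach is approached as far as the arm can. A call with a gripper value outside its range is refused whole. The fingers move at their own pace and stop on an object; "force" is the grip in N (left out, the last holds). Time passes only in rows, so rows that repeat a pose let the fingers close. It gives the time, the measured TCP pose, the force and the opening at its end, in the units of the state.
- robot.get_obs(): the state, without advancing time (a new reading comes with each control period).
- cams.camera(name): name is "scene" or "side" or "wrist"; returns a dict with "color" (480x640x3 uint8, red, green, blue), "range_z" (480x640 float32, m along the optical axis (not along the pixel's ray), 0 where there is no reading), "intrinsics" (3x3 intrinsics, pixels), "extrinsics" (4x4, takes a point from camera to world coordinates). Camera axes: x right, y down, z forward; pixel columns grow to the right and rows downward; lengths in m; the calibration is good to about 2 mm. A picture is of the moment at which its call begins.
- hand_in(): hands the job in, once; it reports no verdict.
The state is a dict: "time": time; "q": joint angles; "joint_velocities": joint speeds; "joint_torque": joint torques, N m; "position": TCP position; "tool_rot": TCP orientation; "ft_force": force on the tool from outside, world axes, zero at the start; "moment": the same for the moment, N m; "grip_width": finger opening in m.
Only numpy, scipy, OpenCV 4.12 (cv2) and the standard library are available. Lean on these libraries where they do the work, as an engineer would, in place of code of your own. Each camera call takes 0.05 s, during which the arm holds its last target.

## Working session

There is one attempt and no reset: what is moved stays moved. The work goes in short steps, Python scripts to look and compute and a tool call to move; the robot and the scene stay as the last step left them, time stands still between calls to the robot, and variables do not carry over. Pictures are saved under pics/ and viewed, and the job is handed in when it is done.

Besides the shell and the picture viewer there is one more tool, called in YAML: its name, and indented under it one key for each argument. send_rows: Moves the arm, as the interface text tells. Its arguments: {"type":"object","properties":{"steps":{"type":"array","items":{"type":"number"}},"force":{"type":"number"}},"required":["steps"]}

```bash
mkdir -p pics; python3 - <<'E'
from rig import robot,cams
import cv2,numpy as np
o=robot.get_obs()
for k,v in o.items(): print(k,np.round(v,4))
print(robot.grip_point_offset)
for n in ["scene","side"]:
    c=cams.camera(n); cv2.imwrite(f"pics/{n}0.png",c["color"][:,:,::-1]); np.savez(f"{n}0.npz",**c)
    print(n,np.round(c["intrinsics"],1).tolist(),np.round(c["extrinsics"],3).tolist())
E
```

```text
time 0.0
q [ 1.0975  0.5285  1.4339 -0.      1.1814 -0.1785]
joint_velocities [-0.0002 -0.0006 -0.0003 -0.      0.0005  0.0008]
joint_torque [-1.40000e-03 -4.40041e+01 -1.76593e+01  6.30000e-02  5.84000e-02
 -1.00000e-04]
position [0.1812 0.5974 0.2216]
tool_rot [ 1.469e-01  9.892e-01 -1.000e-03 -3.000e-04]
ft_force [-0.0913  0.9188 -0.1947]
moment [-0.0448 -0.0126  0.0282]
grip_width 0.0871
0.0187
scene [[552.8, 0.0, 322.1], [0.0, 552.8, 247.6], [0.0, 0.0, 1.0]] [[0.786, 0.327, -0.524, 1.206], [0.617, -0.446, 0.648, -0.832], [-0.021, -0.833, -0.553, 0.712], [0.0, 0.0, 0.0, 1.0]]
side [[530.6, 0.0, 319.2], [0.0, 530.6, 244.9], [0.0, 0.0, 1.0]] [[-0.99, -0.116, 0.084, 0.528], [-0.142, 0.727, -0.672, 0.583], [0.016, -0.677, -0.736, 0.753], [0.0, 0.0, 0.0, 1.0]]
```

View pics/scene0.png

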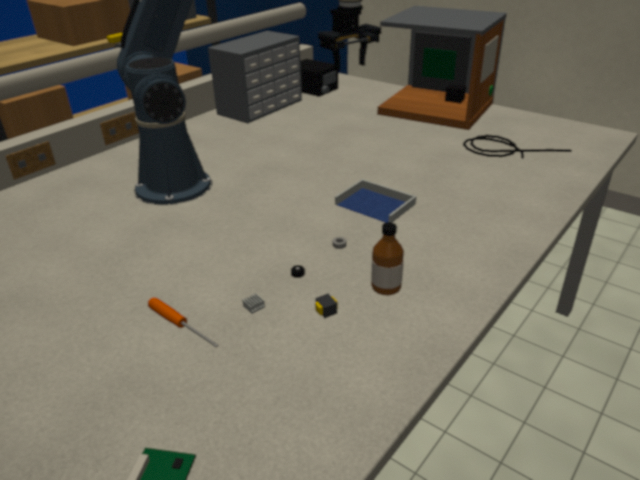

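View pics/side0.png

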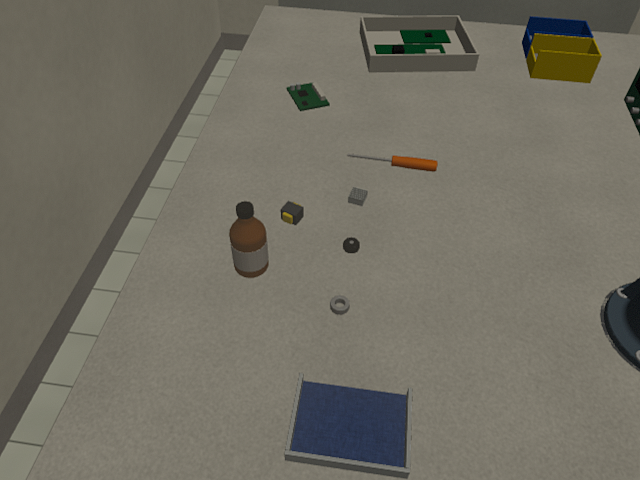

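The side view shows the frame at (350,425) with its mouth towards the parts. The bearing is at (340,305), the foot (351,245), the heat sink (358,197), the transformer (291,212) and the bottle base about (250,265). Next I'll enlarge it and measure.

```bash
cat > h.py <<'E'
import numpy as np,cv2
def ray(c,u,v,z):
    K=c["intrinsics"];T=c["extrinsics"]
    d=T[:3,:3]@np.array([(u-K[0,2])/K[0,0],(v-K[1,2])/K[1,1],1]);p=T[:3,3]
    return p+d*(z-p[2])/d[2]
def proj(c,P):
    K=c["intrinsics"];T=np.linalg.inv(c["extrinsics"]); q=T[:3,:3]@np.asarray(P)+T[:3,3]; q=K@q; return q[:2]/q[2]
E
python3 - <<'E'
import numpy as np,cv2
from h import *
c=np.load("side0.npz")
im=c["color"][:,:,::-1]
a=im[150:330,220:460]; a=cv2.resize(a,None,fx=3.3,fy=3.3,interpolation=cv2.INTER_CUBIC); cv2.imwrite("pics/c1.png",a)
a=im[360:480,270:430]; a=cv2.resize(a,None,fx=5,fy=5,interpolation=cv2.INTER_CUBIC); cv2.imwrite("pics/c2.png",a)
E
```

```text
(no output)
```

View pics/c1.png

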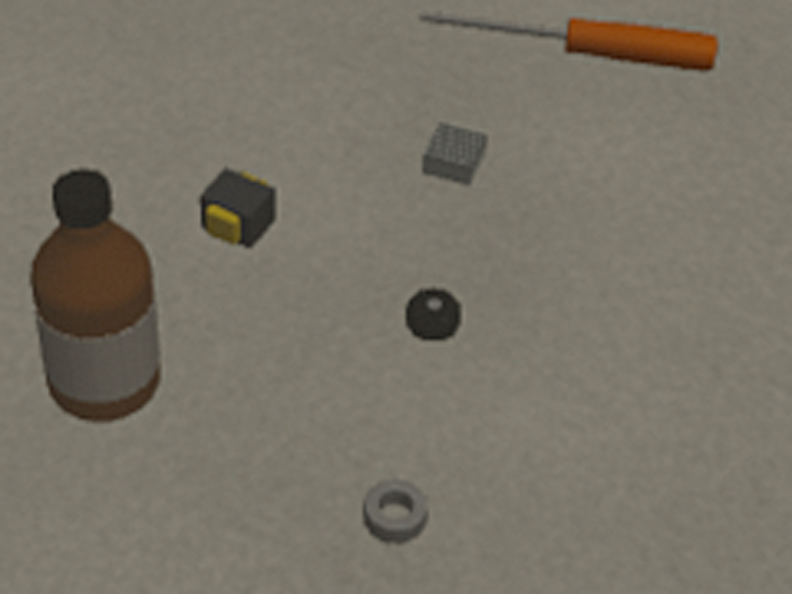

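View pics/c2.png

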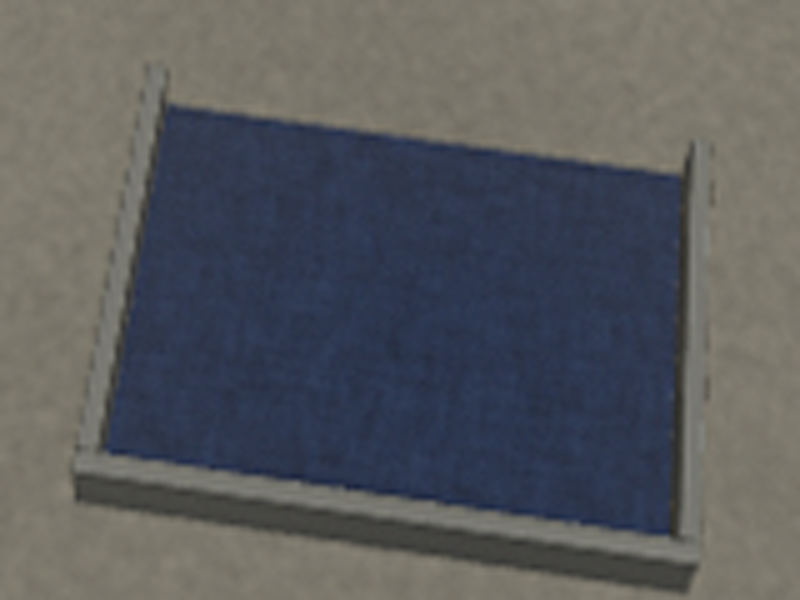

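```bash
python3 - <<'E'
import numpy as np,cv2
from h import *
c=np.load("side0.npz"); s=np.load("scene0.npz")
A=lambda u,v,z:ray(c,220+u/3.3,150+v/3.3,z)
B=lambda u,v,z:ray(c,270+u/5,360+v/5,z)
for n,p in dict(bear=A(395,500,.014),foot=A(433,314,.0075),hs=A(455,147,.018),hsA=A(441,124,.018),hsB=A(487,134,.018),hsC=A(470,170,.018),hsD=A(424,160,.018),
 tr=A(239,194,.028),trA=A(228,169,.028),trB=A(275,186,.028),trC=A(248,222,.028),trD=A(202,205,.028),botfront=A(100,419,0),botL=A(47,390,0),botR=A(160,375,0),cap=A(82,180,.15),
 drvtip=A(420,18,.005),drvend=A(716,50,.012),
 fLtip=B(157,65,.025),fRtip=B(703,141,.025),fLb=B(90,460,.025),fRb=B(690,545,.025),inLb=B(105,455,0.025),inRb=B(678,538,.025),matL=B(165,105,0),matR=B(685,175,0)).items(): print(n,np.round(p,4),np.round(proj(s,p)))
# depth-based check
d=c["range_z"];K=c["intrinsics"];T=c["extrinsics"]
v,u=np.mgrid[:480,:640]; P=np.stack([(u-K[0,2])/K[0,0]*d,(v-K[1,2])/K[1,1]*d,d],-1)@T[:3,:3].T+T[:3,3]
m=(P[...,2]>.006)&(d>0)&(P[...,0]<.95)&(P[...,0]>.25)&(P[...,1]<.5)&(P[...,1]>-.45)
n,L,st,ce=cv2.connectedComponentsWithStats(m.astype(np.uint8))
for i in range(1,n):
    if st[i,4]>25:
        q=P[L==i]; print(st[i].tolist(),np.round(q.min(0),3),np.round(q.max(0),3))
E
```

```text
bear [0.5593 0.0339 0.014 ] [339. 241.]
foot [ 0.5533 -0.1068  0.0075] [299. 271.]
hs [ 0.5538 -0.2408  0.018 ] [255. 298.]
hsA [ 0.5647 -0.261   0.018 ] [252. 305.]
hsB [ 0.535  -0.2562  0.018 ] [243. 298.]
hsC [ 0.5427 -0.2212  0.018 ] [258. 291.]
hsD [ 0.5718 -0.2257  0.018 ] [267. 298.]
tr [ 0.6777 -0.1669  0.028 ] [327. 299.]
trA [ 0.6881 -0.1875  0.028 ] [324. 306.]
trB [ 0.6575 -0.1772  0.028 ] [315. 297.]
trC [ 0.6682 -0.1441  0.028 ] [330. 291.]
trD [ 0.6977 -0.154   0.028 ] [339. 299.]
botfront [ 0.7274 -0.0063  0.    ] [391. 280.]
botL [ 0.7614 -0.0221 -0.    ] [401. 289.]
botR [ 0.7013 -0.0428 -0.    ] [372. 284.]
cap [ 0.732  -0.0382  0.15  ] [388. 226.]
drvtip [ 0.5905 -0.3834  0.005 ] [216. 351.]
drvend [ 0.3898 -0.3724  0.012 ] [151. 303.]
fLtip [0.6008 0.1851 0.025 ] [390. 215.]
fRtip [0.435  0.1854 0.025 ] [336. 196.]
fLb [0.5991 0.3067 0.025 ] [414. 196.]
fRb [0.4353 0.3052 0.025 ] [362. 180.]
inLb [0.5953 0.3047 0.025 ] [413. 196.]
inRb [0.4386 0.3038 0.025 ] [363. 180.]
matL [0.5986 0.1848 0.    ] [388. 224.]
matR [ 0.437  0.184 -0.   ] [336. 205.]
[348, 153, 90, 18, 613] [ 0.391 -0.385  0.006] [ 0.589 -0.357  0.027]
[348, 186, 20, 18, 233] [ 0.536 -0.267  0.006] [ 0.574 -0.227  0.02 ]
[229, 201, 40, 76, 2182] [ 0.7   -0.055  0.006] [ 0.763 -0.     0.151]
[281, 201, 23, 22, 376] [ 0.658 -0.193  0.006] [ 0.701 -0.15   0.03 ]
[343, 237, 17, 14, 177] [ 0.539 -0.125  0.007] [ 0.57  -0.093  0.018]
[330, 295, 20, 18, 230] [0.543 0.018 0.006] [0.576 0.052 0.016]
[285, 372, 127, 105, 1993] [0.432 0.182 0.006] [0.605 0.31  0.028]
```

The side view and its depth data agree to a few mm:
- **Frame inside:** x 0.438–0.598, y 0.184–0.304, mouth towards −y. The width comes out at the stated 160 mm.
- **Bearing:** (0.5595, 0.035).
- **Foot:** (0.554, −0.108).
- **Heat sink:** (0.555, −0.244).

I'll push along +y with the flat side of both closed fingers. First I close the fingers and carry the tool over while turning it.

send_rows:
  steps: [0,-0.04,-0.035,0,0.14,0,-0.08,-0.07,0,0.28,0,-0.12,-0.105,0,0.42,0,-0.16,-0.14,0,0.56,0,-0.2,-0.175,0,0.7,0,-0.24,-0.21,0,0.84,0,-0.28,-0.245,0,0.98,0,-0.32,-0.28,0,1.12]
  force: 20

```text
time: 1.1
position: [0.4067, 0.235, 0.222]
tool_rot: [0.652, 0.759, -0.001, 0.0]
ft_force: [0.9, 1.4, -0.7]
grip_width: 0.015
```

```bash
cat > t.py <<'E'
import sys,numpy as np
from rig import robot
from scipy.spatial.transform import Rotation as Ro
o=robot.get_obs(); R=Ro.from_quat(o["tool_rot"]).as_matrix(); p=np.array(o["position"])
yaw=np.degrees(np.arctan2(R[1,0],R[0,0]))
print("t",round(o["time"],2),"p",np.round(p,4),"yaw",round(yaw,2),"zax",np.round(R[:,2],3),"q",np.round(o["q"],2),"F",np.round(o["ft_force"],1),"w",round(o["grip_width"],4))
if len(sys.argv)>3:
    t=np.array([float(a) for a in sys.argv[1:4]]); print("shift",np.round(R.T@(t-p),4))
    if len(sys.argv)>4: print("turn",round(-np.radians((float(sys.argv[4])-yaw+180)%360-180),4))
E
python3 t.py 0.5595 -0.005 0.2 90
```

```text
t 1.1 p [0.4067 0.235  0.222 ] yaw 98.68 zax [-0.001 -0.002 -1.   ] q [ 0.29  0.32  1.81 -0.    1.01  0.14] F [ 0.9  1.4 -0.7] w 0.015
shift [-0.2603  0.1149  0.0222]
turn 0.1514
```

send_rows:
  steps: [0,-0.052,0.023,0,0.03,0,-0.104,0.046,0,0.06,0,-0.156,0.069,0,0.09,0,-0.208,0.092,0,0.12,0,-0.26,0.115,0,0.15,0,-0.26,0.115,0.04,0.15,0,-0.26,0.115,0.08,0.15,0,-0.26,0.115,0.08,0.15]

```text
time: 2.1
position: [0.5566, -0.0045, 0.1392]
tool_rot: [0.707, 0.707, -0.003, -0.003]
ft_force: [0.6, -0.8, -0.1]
grip_width: 0.0004
```

```bash
python3 t.py 0.5595 -0.007 0.005 90
python3 - <<'E'
from rig import cams
import cv2,numpy as np
for n in ["wrist","side"]:
    c=cams.camera(n); im=c["color"][:,:,::-1]
    cv2.imwrite(f"pics/{n}1.png",im); np.savez(f"{n}1.npz",**c)
E
```

```text
t 2.1 p [ 0.5566 -0.0045  0.1392] yaw 90.05 zax [-0.009 -0.    -1.   ] q [-0.21  0.55  1.68 -0.    0.92 -0.21] F [ 0.6 -0.8 -0.1] w 0.0004
shift [-0.0025  0.0042  0.1342]
turn 0.0009
```

View pics/wrist1.png

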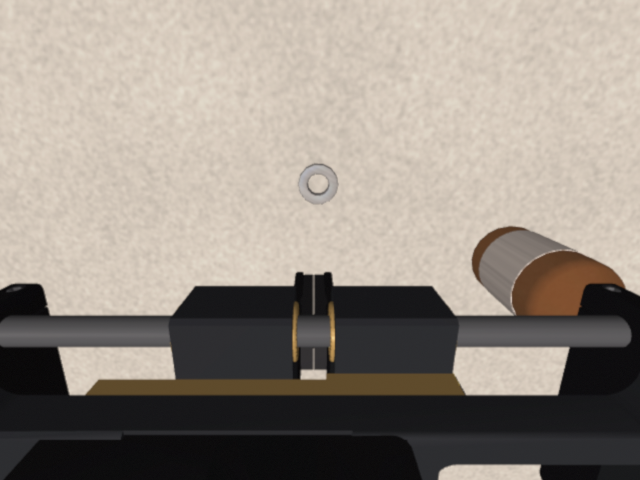

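View pics/side1.png

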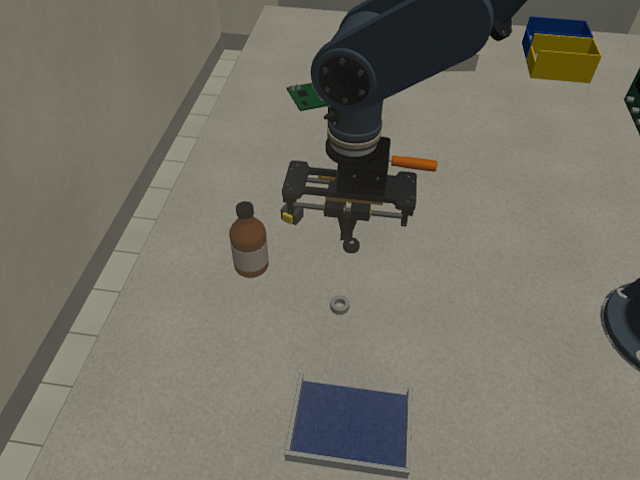

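The wrist view shows the bearing at (318,184), straight ahead of the fingers (centre line about 314). The bottle is at the right, clear of the path. I'll check the positions with the wrist camera.

```bash
python3 - <<'E'
from h import *
c=np.load("wrist1.npz"); print(np.round(c["extrinsics"],3).tolist())
print(ray(c,318,183,.014),[np.round(proj(c,P)) for P in ([.5566,-.0045,.1392],[.5566+.015,.005,.1392],[.5566-.015,.005,.1392])])
d=c["range_z"];K=c["intrinsics"];T=c["extrinsics"]
v,u=np.mgrid[:480,:640]; P=np.stack([(u-K[0,2])/K[0,0]*d,(v-K[1,2])/K[1,1]*d,d],-1)@T[:3,:3].T+T[:3,3]
m=(d>0)&(P[...,2]<.155)&(P[...,2]>.05)&(abs(P[...,0]-.5566)<.05)
q=P[m];print(len(q)); 
if len(q):print(q.min(0),q.max(0)); mm=m&(P[...,2]<.15); ys,xs=np.where(mm); print(xs.min(),xs.max(),ys.min(),ys.max())
im=c["color"][:,:,::-1][230:380,240:400]; cv2.imwrite("pics/w1c.png",cv2.resize(im,None,fx=4,fy=4))
s=np.load("side1.npz")["color"][:,:,::-1][190:270,310:390]; cv2.imwrite("pics/s1c.png",cv2.resize(s,None,fx=7,fy=7))
E
```

```text
[[1.0, 0.004, -0.01, 0.557], [0.001, -0.959, -0.284, 0.073], [-0.011, 0.284, -0.959, 0.302], [0.0, 0.0, 0.0, 1.0]]
[0.55786775 0.03401994 0.014     ] [array([316., 290.]), array([345., 273.]), array([287., 273.])]
489
[0.54635957 0.00343397 0.13841396] [0.56460504 0.00647604 0.15499716]
295 332 272 284
```

View pics/w1c.png

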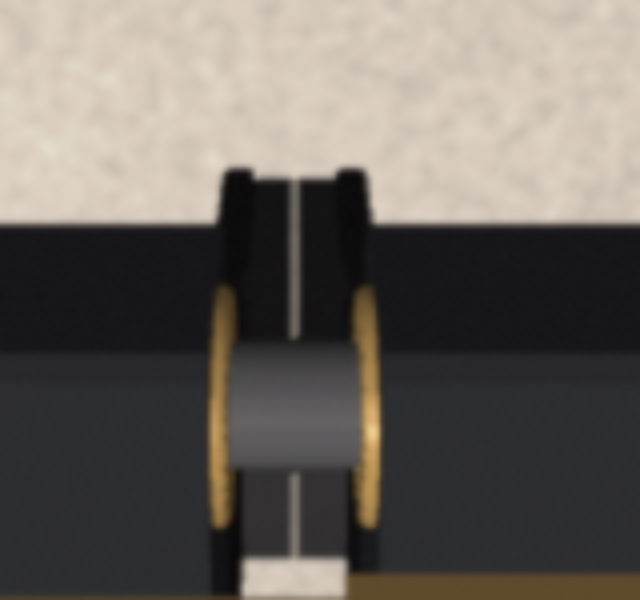

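View pics/s1c.png

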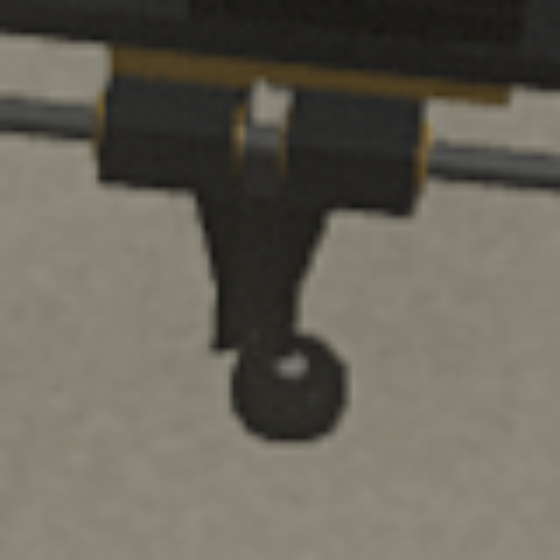

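The tip is about 19 mm wide, with its front face 10 mm ahead of the TCP. I'll centre it on the bearing and go down.

send_rows:
  steps: [0,-0.004,0.002,0.035,0,0,-0.004,0.002,0.07,0,0,-0.004,0.002,0.1,0,0,-0.004,0.002,0.12,0,0,-0.004,0.002,0.132,0,0,-0.004,0.002,0.132,0]

```text
time: 2.95
position: [0.5623, -0.0089, 0.0111]
tool_rot: [0.706, 0.708, -0.001, 0.001]
ft_force: [-0.4, -0.5, -0.2]
grip_width: 0.0006
```

```bash
python3 t.py 0.558 0.24 0.006 90
```

```text
t 2.95 p [ 0.5623 -0.0089  0.0111] yaw 90.11 zax [-0.    -0.002 -1.   ] q [-0.21  0.77  1.73 -0.    0.64 -0.21] F [-0.4 -0.5 -0.2] w 0.0006
shift [ 0.2489 -0.0038  0.0047]
turn 0.002
```

send_rows:
  steps: [0,0.005,-0.003,0.004,0,0,0.012,-0.003,0.004,0,0,0.022,-0.003,0.004,0,0,0.033,-0.003,0.004,0,0,0.044,-0.003,0.004,0,0,0.055,-0.003,0.004,0,0,0.066,-0.003,0.004,0,0,0.077,-0.003,0.004,0]

```text
time: 3.95
position: [0.5591, 0.0688, 0.007]
tool_rot: [0.706, 0.708, -0.001, 0.001]
ft_force: [0.3, -0.9, 0.6]
grip_width: 0.0004
```

```bash
python3 t.py 0.558 0.24 0.006 90
python3 - <<'E'
from rig import cams
import cv2,numpy as np
for n in ["wrist"]:
    c=cams.camera(n); im=c["color"][:,:,::-1]
    cv2.imwrite(f"pics/{n}2.png",im); np.savez(f"{n}2.npz",**c)
E
```

```text
t 3.95 p [0.5591 0.0688 0.007 ] yaw 90.12 zax [-0.    -0.002 -1.   ] q [-0.07  0.77  1.73 -0.    0.64 -0.07] F [ 0.3 -0.9  0.6] w 0.0004
shift [ 0.1712 -0.0008  0.0006]
turn 0.0021
```

View pics/wrist2.png

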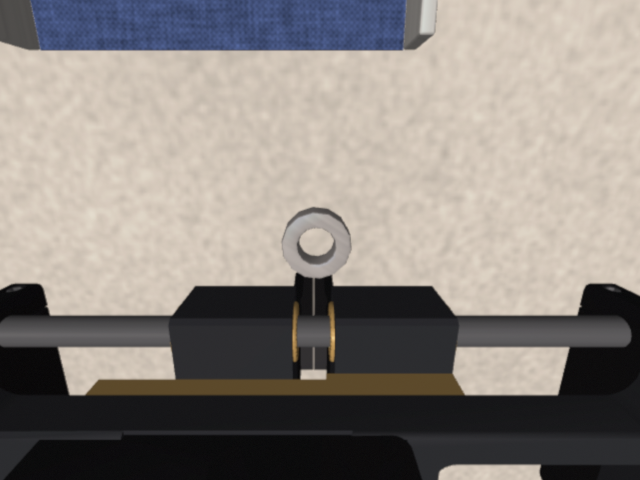

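The bearing is at (316,242), centred against the fingertips and moving straight, with the mouth ahead. I'll keep pushing.

send_rows:
  steps: [0,0.011,0,0,0,0,0.022,0,0,0,0,0.033,0,0,0,0,0.044,0,0,0,0,0.055,0,0,0,0,0.066,0,0,0,0,0.077,0,0,0,0,0.088,0,0,0]

```text
time: 5.0
position: [0.5587, 0.1588, 0.0069]
tool_rot: [0.706, 0.708, -0.001, 0.0]
ft_force: [-0.1, -1.2, 0.4]
grip_width: 0.0004
```

send_rows:
  steps: [0,0.011,0,0,0,0,0.022,0,0,0,0,0.033,0,0,0,0,0.044,0,0,0,0,0.055,0,0,0,0,0.066,0,0,0,0,0.077,0,0,0,0,0.085,0,0,0]

```text
time: 6.0
position: [0.5584, 0.2445, 0.0067]
tool_rot: [0.706, 0.708, -0.001, 0.0]
ft_force: [-0.1, -0.8, 0.9]
grip_width: 0.0008
```

```bash
python3 t.py 0.558 0.24 0.006 90
python3 - <<'E'
from rig import cams
import cv2,numpy as np
for n in ["wrist"]:
    c=cams.camera(n); im=c["color"][:,:,::-1]
    cv2.imwrite(f"pics/{n}3.png",im); np.savez(f"{n}3.npz",**c)
E
```

```text
t 6.0 p [0.5584 0.2445 0.0067] yaw 90.18 zax [-0.    -0.001 -1.   ] q [ 0.23  0.81  1.61 -0.    0.73  0.23] F [-0.1 -0.8  0.9] w 0.0008
shift [-0.0045 -0.0004  0.0007]
turn 0.0031
```

View pics/wrist3.png

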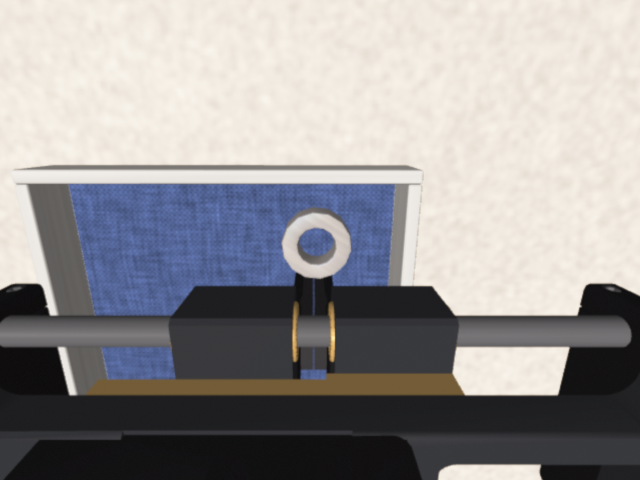

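The bearing sits inside the frame at (316,242), short of the back wall. Next I back off, lift and travel to behind the foot, turned about 9° for its slightly slanted push.

send_rows:
  steps: [0,-0.015,0,0,0,0,-0.02,0,-0.045,0,0,-0.075,0,-0.07,0,0,-0.13,0,-0.07,0,0,-0.185,0,-0.07,0,0,-0.24,0,-0.07,0,0,-0.295,0,-0.07,-0.05,0,-0.35,0,-0.07,-0.1]

```text
time: 7.05
position: [0.5587, -0.1075, 0.077]
tool_rot: [0.669, 0.743, -0.0, 0.0]
ft_force: [1.3, 0.1, -0.1]
grip_width: 0.0009
```

```bash
python3 t.py 0.560 -0.1455 0.076 99.4
```

```text
t 7.05 p [ 0.5587 -0.1075  0.077 ] yaw 95.94 zax [ 0.    -0.001 -1.   ] q [-0.39  0.66  1.69 -0.    0.79 -0.49] F [ 1.3  0.1 -0.1] w 0.0009
shift [-0.0379 -0.0027  0.0011]
turn -0.0603
```

send_rows:
  steps: [0,-0.038,-0.003,0,-0.06,0,-0.038,-0.003,0,-0.06]

```text
time: 7.3
position: [0.5595, -0.1502, 0.0772]
tool_rot: [0.649, 0.761, -0.0, 0.001]
ft_force: [-0.1, -0.3, 0.4]
grip_width: 0.0002
```

```bash
python3 t.py 0.560 -0.1455 0.006 99.4
python3 - <<'E'
from rig import cams
import cv2,numpy as np
from h import *
for n in ["wrist"]:
    c=cams.camera(n); im=c["color"][:,:,::-1]
    cv2.imwrite(f"pics/{n}4.png",im); np.savez(f"{n}4.npz",**c)
d=c["range_z"];K=c["intrinsics"];T=c["extrinsics"]
v,u=np.mgrid[:480,:640]; P=np.stack([(u-K[0,2])/K[0,0]*d,(v-K[1,2])/K[1,1]*d,d],-1)@T[:3,:3].T+T[:3,3]
m=(d>0)&(P[...,2]>.012)&(P[...,2]<.03)
n,L,st,ce=cv2.connectedComponentsWithStats(m.astype(np.uint8))
for i in range(1,n):
    if st[i,4]>60: q=P[L==i]; print(st[i].tolist(),np.round(q.min(0),4),np.round(q.max(0),4),np.round((q.min(0)+q.max(0))/2,4))
E
```

```text
t 7.3 p [ 0.5595 -0.1502  0.0772] yaw 99.04 zax [ 0.001 -0.002 -1.   ] q [-0.45  0.67  1.67 -0.    0.8  -0.61] F [-0.1 -0.3  0.4] w 0.0002
shift [0.0047 0.0012 0.0711]
turn -0.0062
[561, 63, 74, 113, 2014] [ 0.6977 -0.0688  0.012 ] [ 0.7334 -0.0071  0.03  ] [ 0.7155 -0.038   0.021 ]
[291, 170, 47, 47, 1620] [ 0.5368 -0.1262  0.012 ] [ 0.568  -0.0957  0.0177] [ 0.5524 -0.111   0.0149]
[444, 276, 71, 40, 1958] [ 0.6581 -0.1764  0.012 ] [ 0.7006 -0.1503  0.0299] [ 0.6794 -0.1633  0.021 ]
[301, 370, 10, 10, 76] [ 0.564  -0.2547  0.0129] [ 0.5706 -0.2432  0.0202] [ 0.5673 -0.249   0.0166]
```

View pics/wrist4.png

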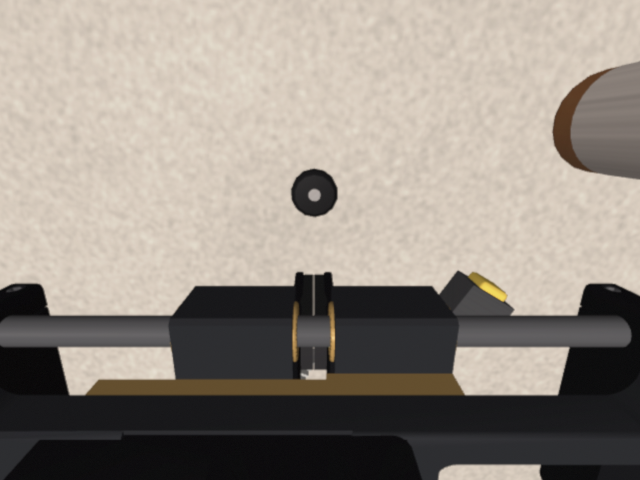

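The foot is at (314,193), dead ahead of the fingers. I go down and push.

send_rows:
  steps: [0,0,-0.001,0.03,0,0,0,-0.001,0.055,0,0,0,-0.001,0.07,0,0,0,-0.001,0.07,0,0,0.008,-0.001,0.07,0,0,0.018,-0.001,0.07,0,0,0.028,-0.001,0.07,0,0,0.038,-0.001,0.07,0]

```text
time: 8.35
position: [0.5518, -0.1097, 0.0074]
tool_rot: [0.648, 0.761, -0.0, 0.0]
ft_force: [-0.5, -0.6, 0.4]
grip_width: 0.0008
```

```bash
python3 t.py 0.500 0.23 0.006 99.4
python3 - <<'E'
from rig import cams
import cv2
c=cams.camera("wrist"); im=c["color"][:,:,::-1][100:400,160:480]; cv2.imwrite("pics/w5.png",im)
E
```

```text
t 8.35 p [ 0.5518 -0.1097  0.0074] yaw 99.14 zax [ 0.    -0.001 -1.   ] q [-0.39  0.77  1.73 -0.    0.64 -0.55] F [-0.5 -0.6  0.4] w 0.0008
shift [0.3436 0.0028 0.0011]
turn -0.0045
```

View pics/w5.png

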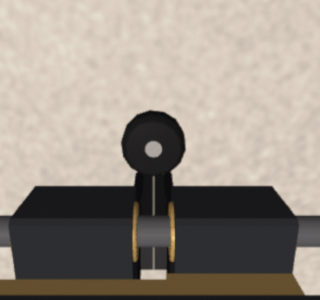

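The foot is centred on the tips, so I continue.

send_rows:
  steps: [0,0.011,0,0,0,0,0.022,0,0,0,0,0.033,0,0,0,0,0.044,0,0,0,0,0.055,0,0,0,0,0.066,0,0,0,0,0.077,0,0,0,0,0.088,0,0,0]

```text
time: 9.4
position: [0.5368, -0.0207, 0.0072]
tool_rot: [0.648, 0.761, -0.0, -0.001]
ft_force: [0.2, -0.7, 0.2]
grip_width: 0.0005
```

send_rows:
  steps: [0,0.011,0,0,0,0,0.022,0,0,0,0,0.033,0,0,0,0,0.044,0,0,0,0,0.055,0,0,0,0,0.066,0,0,0,0,0.077,0,0,0,0,0.088,0,0,0]

```text
time: 10.4
position: [0.5226, 0.0668, 0.0072]
tool_rot: [0.648, 0.761, -0.0, -0.001]
ft_force: [0.7, -0.1, -0.5]
grip_width: 0.0005
```

```bash
python3 t.py 0.500 0.23 0.006 99.4
python3 - <<'E'
from rig import cams
import cv2
c=cams.camera("wrist"); im=c["color"][:,:,::-1]; cv2.imwrite("pics/w6.png",im)
E
```

```text
t 10.4 p [0.5226 0.0668 0.0072] yaw 99.18 zax [-0.001  0.    -1.   ] q [-0.09  0.75  1.82  0.    0.57 -0.25] F [ 0.7 -0.1 -0.5] w 0.0005
shift [0.1647 0.0037 0.0013]
turn -0.0039
```

View pics/w6.png

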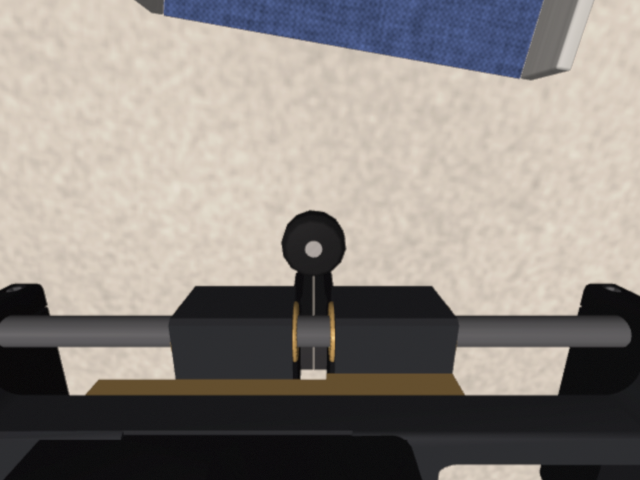

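The foot stays centred at (314,243) and is heading into the mouth.

send_rows:
  steps: [0,0.011,0,0,0,0,0.022,0,0,0,0,0.033,0,0,0,0,0.044,0,0,0,0,0.055,0,0,0,0,0.066,0,0,0,0,0.077,0,0,0,0,0.088,0,0,0]

```text
time: 11.45
position: [0.5078, 0.1555, 0.0073]
tool_rot: [0.648, 0.762, -0.0, -0.001]
ft_force: [0.4, -0.1, -0.8]
grip_width: 0.0004
```

send_rows:
  steps: [0,0.011,0,0,0,0,0.022,0,0,0,0,0.033,0,0,0,0,0.044,0,0,0,0,0.055,0,0,0,0,0.066,0,0,0,0,0.074,0,0,0,0,0.078,0,0,0]

```text
time: 12.45
position: [0.4952, 0.2331, 0.0074]
tool_rot: [0.648, 0.762, -0.0, -0.001]
ft_force: [-0.7, -0.6, 0.5]
grip_width: 0.0004
```

```bash
python3 t.py 0.500 0.23 0.006 99.4
python3 - <<'E'
from rig import cams
import cv2
c=cams.camera("wrist"); im=c["color"][:,:,::-1]; cv2.imwrite("pics/w7.png",im)
E
```

```text
t 12.45 p [0.4952 0.2331 0.0074] yaw 99.26 zax [-0.002  0.001 -1.   ] q [0.23 0.76 1.77 0.   0.61 0.07] F [-0.7 -0.6  0.5] w 0.0004
shift [-0.0038  0.0043  0.0014]
turn -0.0025
```

View pics/w7.png

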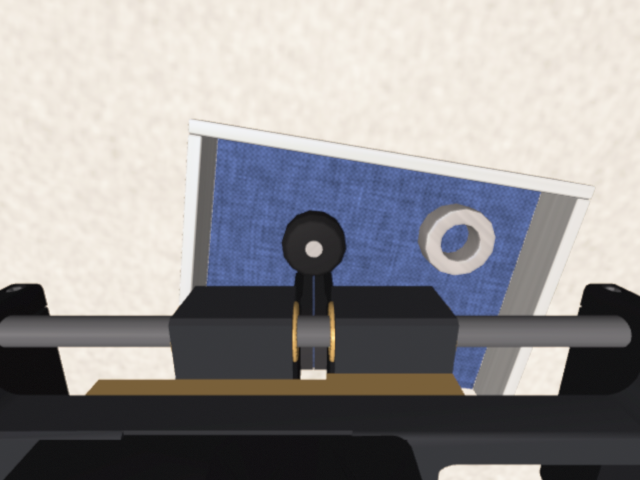

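The foot is inside at (314,243), with the bearing at (457,240). Now I travel back to behind the heat sink.

send_rows:
  steps: [0,-0.015,0,0,0,0,-0.02,0,-0.045,0,0,-0.075,-0.004,-0.075,0,0,-0.13,-0.007,-0.075,0.03,0,-0.185,-0.01,-0.075,0.08,0,-0.24,-0.013,-0.075,0.13,0,-0.295,-0.016,-0.075,0.18,0,-0.35,-0.019,-0.075,0.23]

```text
time: 13.5
position: [0.5323, -0.1184, 0.082]
tool_rot: [0.732, 0.681, -0.001, -0.001]
ft_force: [-0.6, -0.5, 0.8]
grip_width: 0.0006
```

```bash
python3 t.py 0.549 -0.295 0.08 80
```

```text
t 13.5 p [ 0.5323 -0.1184  0.082 ] yaw 85.89 zax [-0.002  0.001 -1.   ] q [-0.42  0.63  1.75 -0.    0.77 -0.35] F [-0.6 -0.5  0.8] w 0.0006
shift [-0.1749  0.0293  0.0019]
turn 0.1029
```

send_rows:
  steps: [0,-0.05,0.01,0,0.03,0,-0.1,0.02,0,0.06,0,-0.15,0.029,0,0.1,0,-0.175,0.029,0,0.1,0,-0.175,0.029,0,0.1]

```text
time: 14.12
position: [0.5475, -0.2968, 0.0816]
tool_rot: [0.766, 0.643, -0.001, -0.001]
ft_force: [-0.5, 0.1, 0.0]
grip_width: 0.0001
```

```bash
python3 t.py 0.549 -0.295 0.006 80
python3 - <<'E'
from rig import cams
import cv2,numpy as np
from h import *
c=cams.camera("wrist"); im=c["color"][:,:,::-1]; cv2.imwrite("pics/w8.png",im)
d=c["range_z"];K=c["intrinsics"];T=c["extrinsics"]
v,u=np.mgrid[:480,:640]; P=np.stack([(u-K[0,2])/K[0,0]*d,(v-K[1,2])/K[1,1]*d,d],-1)@T[:3,:3].T+T[:3,3]
m=(d>0)&(P[...,2]>.012)&(P[...,2]<.022)&(v<270)
n,L,st,ce=cv2.connectedComponentsWithStats(m.astype(np.uint8))
for i in range(1,n):
    if st[i,4]>60: q=P[L==i]; print(st[i].tolist(),np.round(q.min(0),4),np.round(q.max(0),4),np.round((q.min(0)+q.max(0))/2,4),cv2.minAreaRect((q[:,:2]*1000).astype(np.float32)))
E
```

```text
t 14.12 p [ 0.5475 -0.2968  0.0816] yaw 79.99 zax [-0.003  0.001 -1.   ] q [-0.68  0.7   1.55 -0.    0.89 -0.5 ] F [-0.5  0.1  0. ] w 0.0001
shift [0.0019 0.0014 0.0756]
turn -0.0001
[460, 0, 49, 58, 527] [ 0.6562 -0.1957  0.012 ] [ 0.6804 -0.1623  0.022 ] [ 0.6683 -0.179   0.017 ] ((665.446044921875, -182.2243194580078), (15.05139446258545, 37.072200775146484), 26.120267868041992)
[288, 155, 50, 7, 182] [ 0.541  -0.2392  0.012 ] [ 0.572  -0.2305  0.0203] [ 0.5565 -0.2349  0.0161] ((556.4708862304688, -234.8245849609375), (2.124290704727173, 31.674270629882812), 77.37173461914062)
[288, 165, 50, 6, 195] [ 0.5396 -0.2448  0.0124] [ 0.571  -0.2363  0.0203] [ 0.5553 -0.2406  0.0163] ((555.3773803710938, -240.7218780517578), (2.196650981903076, 31.972393035888672), 77.22869873046875)
[288, 174, 49, 6, 200] [ 0.5386 -0.2506  0.0121] [ 0.5698 -0.2422  0.0209] [ 0.5542 -0.2464  0.0165] ((554.0286865234375, -246.51881408691406), (2.190361261367798, 31.892553329467773), 77.3567886352539)
[288, 183, 48, 6, 207] [ 0.5374 -0.2562  0.012 ] [ 0.5682 -0.248   0.0204] [ 0.5528 -0.2521  0.0162] ((552.6716918945312, -252.46536254882812), (2.37359356880188, 31.418352127075195), 77.36129760742188)
[288, 192, 48, 6, 216] [ 0.5362 -0.2622  0.012 ] [ 0.567  -0.2539  0.0204] [ 0.5516 -0.2581  0.0162] ((551.541259765625, -258.2132873535156), (2.379877805709839, 31.505970001220703), 77.3371810913086)
[287, 200, 48, 7, 226] [ 0.5346 -0.2681  0.012 ] [ 0.5658 -0.2597  0.02  ] [ 0.5502 -0.2639  0.016 ] ((550.0654296875, -264.0433654785156), (2.3429980278015137, 31.734163284301758), 77.30357360839844)
```

View pics/w8.png

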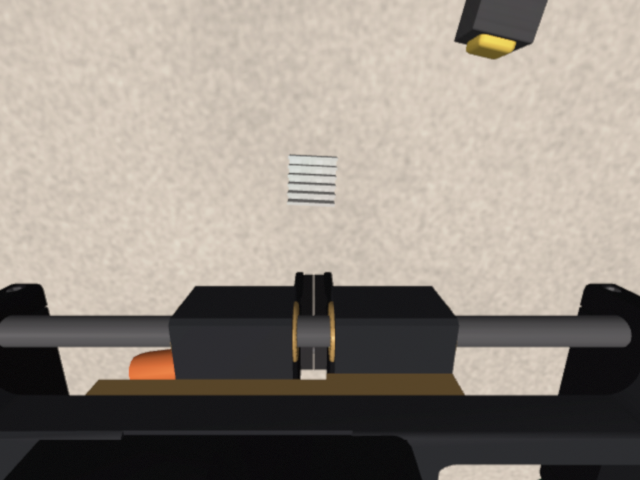

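The heat sink is at (312,179), turned to about 77.4°, centre (0.5535, −0.249). I match its face angle, go down and make gentle contact.

send_rows:
  steps: [0,0,-0.004,0.03,0.045,0,0,-0.004,0.055,0.045,0,0,-0.004,0.075,0.045,0,0,-0.004,0.075,0.045,0,0.01,-0.004,0.075,0.045,0,0.018,-0.004,0.075,0.045,0,0.026,-0.004,0.075,0.045,0,0.034,-0.004,0.075,0.045]

```text
time: 15.18
position: [0.5494, -0.2599, 0.0071]
tool_rot: [0.78, 0.626, -0.0, -0.002]
ft_force: [-0.9, -1.1, -0.1]
grip_width: 0.0005
```

```bash
python3 t.py 0.56 0.19 0.006 90
python3 - <<'E'
from rig import cams
import cv2
c=cams.camera("wrist"); im=c["color"][:,:,::-1]; cv2.imwrite("pics/w9.png",im)
E
```

```text
t 15.18 p [ 0.5494 -0.2599  0.0071] yaw 77.52 zax [-0.003  0.002 -1.   ] q [-0.63  0.81  1.61 -0.    0.73 -0.41] F [-0.9 -1.1 -0.1] w 0.0005
shift [ 0.4416 -0.0869  0.002 ]
turn -0.2178
```

View pics/w9.png

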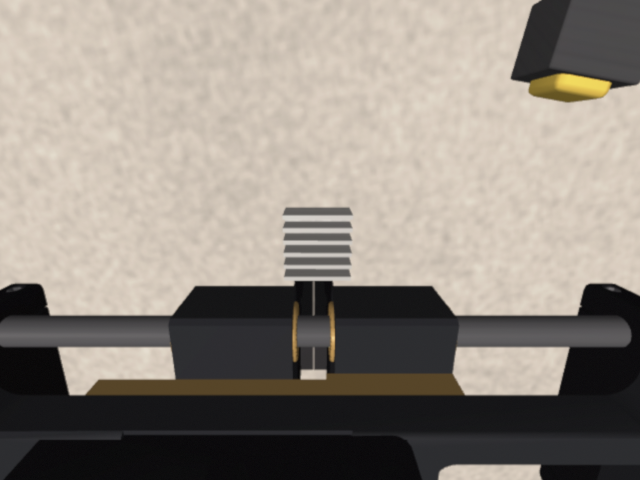

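Contact is flush and the fins run parallel to the tips. I push along a gentle arc, turning to 90°.

send_rows:
  steps: [0,0.01,0,0,-0.027,0,0.02,-0.0005,0,-0.055,0,0.03,-0.001,0,-0.082,0,0.04,-0.002,0,-0.11,0,0.05,-0.0035,0,-0.137,0,0.06,-0.005,0,-0.165,0,0.07,-0.007,0,-0.192,0,0.08,-0.009,0,-0.22]

```text
time: 16.23
position: [0.5576, -0.1779, 0.0071]
tool_rot: [0.706, 0.709, -0.0, -0.003]
ft_force: [0.4, -0.2, -0.7]
grip_width: 0.0001
```

```bash
python3 t.py 0.56 0.19 0.006 90
python3 - <<'E'
from rig import cams
import cv2
c=cams.camera("wrist"); im=c["color"][:,:,::-1]; cv2.imwrite("pics/w10.png",im)
E
```

```text
t 16.23 p [ 0.5576 -0.1779  0.0071] yaw 90.26 zax [-0.004  0.003 -1.   ] q [-0.5   0.79  1.67  0.    0.69 -0.51] F [ 0.4 -0.2 -0.7] w 0.0001
shift [0.3679 0.0041 0.0023]
turn 0.0045
```

View pics/w10.png

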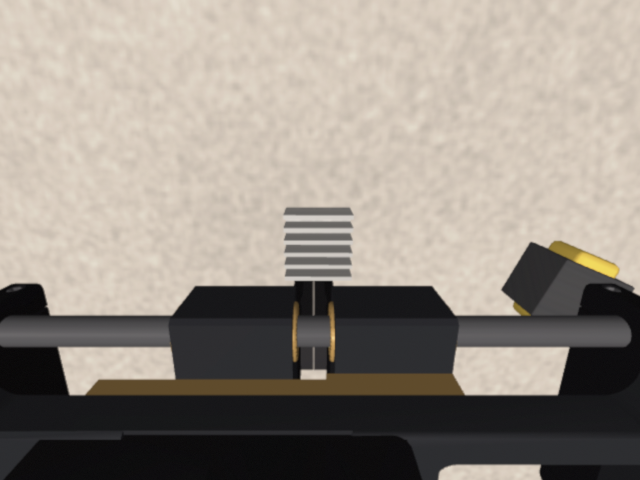

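The heat sink is still flush, at (318,242), and now heads straight at the mouth. The transformer is off to the side.

send_rows:
  steps: [0,0.011,0,0,0,0,0.022,0,0,0,0,0.034,0,0,0,0,0.046,0,0,0,0,0.058,0,0,0,0,0.07,0,0,0,0,0.082,0,0,0,0,0.094,0,0,0]

```text
time: 17.27
position: [0.5565, -0.0816, 0.0075]
tool_rot: [0.705, 0.709, -0.0, -0.003]
ft_force: [0.5, -0.9, -0.5]
grip_width: 0.0007
```

send_rows:
  steps: [0,0.012,0,0,0,0,0.024,0,0,0,0,0.036,0,0,0,0,0.048,0,0,0,0,0.06,0,0,0,0,0.072,0,0,0,0,0.083,0,0,0,0,0.094,0,0,0]

```text
time: 18.27
position: [0.556, 0.0131, 0.0079]
tool_rot: [0.705, 0.709, -0.0, -0.003]
ft_force: [0.4, -0.4, -0.3]
grip_width: 0.0004
```

```bash
python3 t.py 0.558 0.196 0.007 90
python3 - <<'E'
from rig import cams
import cv2
c=cams.camera("wrist"); im=c["color"][:,:,::-1]; cv2.imwrite("pics/w11.png",im)
E
```

```text
t 18.27 p [0.556  0.0131 0.0079] yaw 90.33 zax [-0.005  0.004 -1.   ] q [-0.18  0.77  1.75  0.01  0.63 -0.19] F [ 0.4 -0.4 -0.3] w 0.0004
shift [0.1829 0.003  0.0017]
turn 0.0058
```

View pics/w11.png

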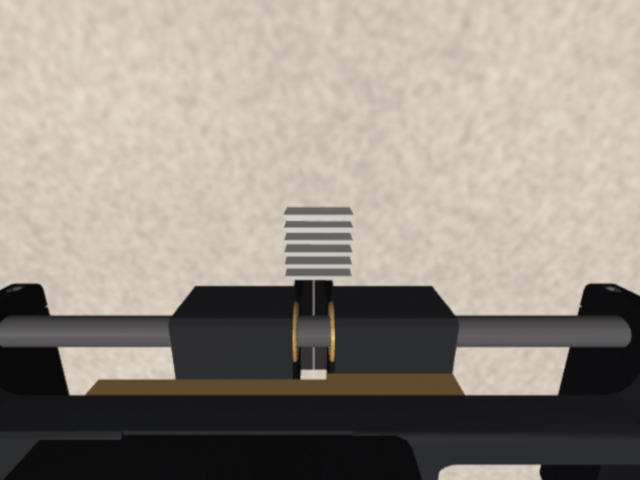

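The heat sink is unchanged, flush at (318,242). Two more pushes bring it in.

send_rows:
  steps: [0,0.012,0,0.001,0,0,0.024,0,0.001,0,0,0.036,0,0.001,0,0,0.048,0,0.001,0,0,0.06,0,0.001,0,0,0.072,0,0.001,0,0,0.083,0,0.001,0,0,0.094,0,0.001,0]

```text
time: 19.32
position: [0.5551, 0.1091, 0.0074]
tool_rot: [0.705, 0.709, -0.0, -0.004]
ft_force: [0.4, 0.2, -0.3]
grip_width: 0.0002
```

send_rows:
  steps: [0,0.012,0,0,0,0,0.024,0,0,0,0,0.036,0,0,0,0,0.048,0,0,0,0,0.06,0,0,0,0,0.071,0,0,0,0,0.081,0,0,0,0,0.086,0,0,0]

```text
time: 20.32
position: [0.5545, 0.1957, 0.0078]
tool_rot: [0.705, 0.71, -0.0, -0.004]
ft_force: [-0.1, -0.4, -1.3]
grip_width: 0.0005
```

```bash
python3 t.py 0.558 0.196 0.007 90
python3 - <<'E'
from rig import cams
import cv2
c=cams.camera("wrist"); im=c["color"][:,:,::-1]; cv2.imwrite("pics/w12.png",im)
E
```

```text
t 20.32 p [0.5545 0.1957 0.0078] yaw 90.41 zax [-0.005  0.005 -1.   ] q [0.15 0.79 1.66 0.01 0.69 0.13] F [-0.1 -0.4 -1.3] w 0.0005
shift [0.0002 0.0036 0.0008]
turn 0.0072
```

View pics/w12.png

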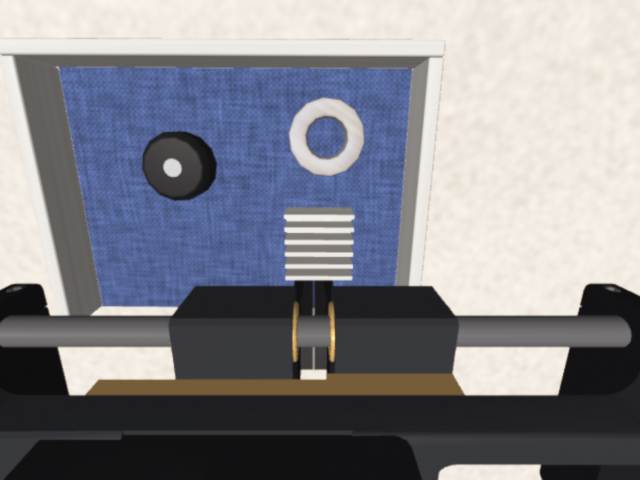

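All three are inside: the foot at (180,165), the bearing at (327,136) and the heat sink at (319,244). I retreat, lift and check.

send_rows:
  steps: [0,-0.015,0,0,0,0,-0.03,0,0,0,0,-0.04,0,-0.04,0,0,-0.06,0,-0.09,0,0,-0.1,0,-0.13,0,0,-0.14,0,-0.17,0,0,-0.14,0,-0.17,0]

```text
time: 21.25
position: [0.5588, 0.0511, 0.1804]
tool_rot: [0.706, 0.708, 0.002, -0.0]
ft_force: [2.0, 0.1, -0.2]
grip_width: 0.0005
```

```bash
python3 t.py
python3 - <<'E'
from rig import cams
import cv2,numpy as np
from h import *
for n,ymin in (("side",-.45),("wrist",.15)):
    c=cams.camera(n); im=c["color"][:,:,::-1]; cv2.imwrite(f"pics/{n}_end.png",im); np.savez(f"{n}_end.npz",**c)
    d=c["range_z"];K=c["intrinsics"];T=c["extrinsics"]
    v,u=np.mgrid[:480,:640]; P=np.stack([(u-K[0,2])/K[0,0]*d,(v-K[1,2])/K[1,1]*d,d],-1)@T[:3,:3].T+T[:3,3]
    m=(P[...,2]>.006)&(d>0)&(P[...,2]<.152)&(P[...,0]<.95)&(P[...,0]>.25)&(P[...,1]<.5)&(P[...,1]>ymin)
    k,L,st,ce=cv2.connectedComponentsWithStats(m.astype(np.uint8)); print(n)
    for i in range(1,k):
        if st[i,4]>100: q=P[L==i]; print(st[i].tolist(),np.round(q.min(0),3),np.round(q.max(0),3))
E
```

```text
t 21.25 p [0.5588 0.0511 0.1804] yaw 90.1 zax [ 0.003  0.004 -1.   ] q [-0.11  0.49  1.64  0.    1.   -0.11] F [ 2.   0.1 -0.2] w 0.0005
side
[391, 155, 47, 16, 491] [ 0.391 -0.383  0.006] [ 0.492 -0.357  0.027]
[229, 201, 40, 75, 2175] [ 0.7   -0.057  0.006] [ 0.762 -0.002  0.151]
[285, 213, 18, 10, 110] [ 0.66  -0.173  0.006] [ 0.691 -0.148  0.027]
[285, 372, 127, 105, 1987] [0.432 0.182 0.006] [0.605 0.31  0.028]
[315, 392, 24, 26, 510] [0.541 0.206 0.006] [0.573 0.24  0.021]
[308, 425, 24, 25, 356] [0.543 0.256 0.006] [0.576 0.289 0.017]
[357, 424, 23, 23, 390] [0.476 0.244 0.006] [0.507 0.275 0.018]
wrist
[160, 0, 23, 77, 1135] [0.431 0.181 0.006] [0.438 0.24  0.027]
[295, 0, 39, 46, 1622] [0.539 0.206 0.006] [0.572 0.237 0.02 ]
[361, 0, 13, 76, 752] [0.597 0.182 0.006] [0.603 0.241 0.028]
```

View pics/side_end.png

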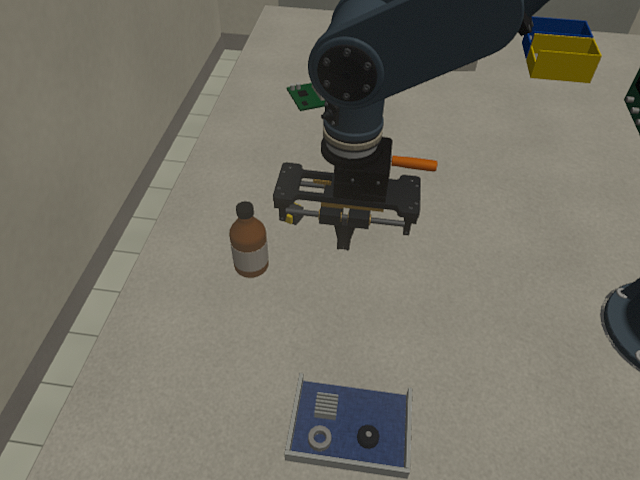

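View pics/wrist_end.png

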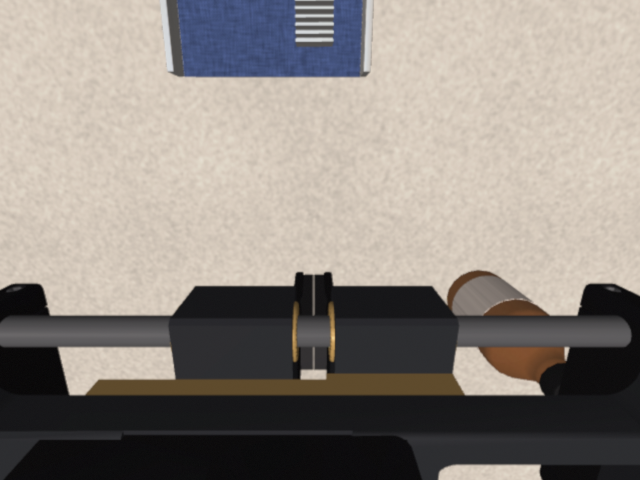

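The side view shows the heat sink (327,405), the bearing (320,437) and the foot (368,436) all flat inside the frame. Depth puts them at y 0.206–0.289, against an inside of 0.184–0.304. The bottle stands where it was, as does the screwdriver as far as it shows; the gripper hides most of the transformer. I'll let the arm settle for two rows, then hand in.

send_rows:
  steps: [0,0,0,0,0,0,0,0,0,0]

```text
time: 21.6
position: [0.5547, 0.0548, 0.1756]
tool_rot: [0.705, 0.709, -0.001, -0.005]
ft_force: [0.1, 0.0, 0.7]
grip_width: 0.0003
```

```bash
python3 -c "
from rig import hand_in,cams
import cv2
cv2.imwrite('pics/scene_end.png',cams.camera('scene')['color'][150:400,120:460,::-1])
print(hand_in())"
```

```text
the job is handed in; nothing more can be done
None
```

View pics/scene_end.png

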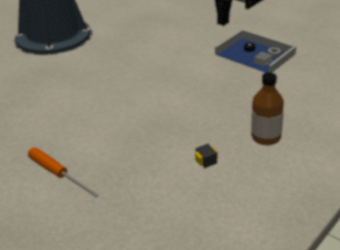

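All three parts are inside the frame, and the job was handed in at about 22 s of the 69 s allowed. With closed fingers I pushed each part separately along the bench: first the bearing, then the foot, then the heat sink.

**Parts:** The last depth check put all three flat inside the frame. They span x 0.476–0.576 and y 0.206–0.289, against an inside of x 0.438–0.598 and y 0.184–0.304. The smallest margin is about 15 mm, from the bearing to the back wall.

**Bystanders:** The final scene picture shows the bottle, screwdriver and transformer where they stood at the start. The bottle's measured position matches its first reading to about 2 mm. The gripper hid most of the transformer and part of the screwdriver in the last side view, so those two were checked only by eye in the scene picture.

**Forces:** The wrist force readings, taken at the end of each move, stayed within about 2 N. No check failed or disagreed beyond the 2–4 mm differences between cameras.

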